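# Get the paste tin out from behind the bench containers

## Robot

A 6-joint arm with a two-finger parallel gripper is mounted at the origin on the work surface. World frame = base frame: x ahead of the robot, y to its left, z up, the work surface at z = 0. Lengths are in m, angles in degrees, forces in N, time in s.
With the tool pointing down it reaches from about 0.375 to 0.9 m from the base axis. Payload 3.1 kg.
Tool frame: the origin (TCP) lies on the centre line of the jaws, within the pads' length; the fingertips stand 25 mm ahead of it and the grasp point (between the pads) lies 6 mm ahead of it; z points along the fingers, y is the line along which they close (so a half turn about z gives the same grasp; the last joint's range is limited). The gripper opens to 87 mm and grips with 3 to 60 N. Pads are 19 mm wide; open, the fingers measure 117 mm over their backs; the gripper's body (75 mm by 190 mm) begins 51 mm behind the grasp point.
Start: joints at [53.829, 30.224, 82.088, -0, 67.689, -10.227], TCP at [0.273, 0.562, 0.248] pointing down, gripper open.
Joint ranges: [-176.69, 176.69], [-43.24, 126.21], [12.49, 139.97], [-82, 262], [0, 151.66], [-163.58, 163.58]. Speed limits (degrees/s): [159.86, 159.86, 180, 180, 180, 180].

## Interface

Orientations are given as a 3x3 rotation matrix whose columns are the frame's x, y, z axes.
In Python, from rig import bot, cams, models gives the robot as it stands. The module is installed in compiled form; this text tells all that it offers.
- The arm moves only by the shell command python3 -m handwheel 'ROWS' [OPENING]. ROWS is JSON, a list of rows, each a list of 6 numbers: the shift along the world's x, y, z each as a share of 1 m, from -1 to 1, then the turn, a rotation vector about the world's x, y, z each as a share of 2 rad, from -1 to 1. In form: [[dx, dy, dz, wx, wy, wz], ...]. A call has exactly 8 rows; each row is the pose to reach, as a shift and turn from the pose commanded when the call began; what a row does not reach only later rows make up. A row lasts 1/12 s, in which the tool goes at most 41.7 mm and 7.16 degrees, less where a joint would pass 70% of its speed; a pose out of reach is approached as far as the arm can. A call with a number of a shift or a turn outside -1 to 1 is refused whole. A call with a gripper value outside its range is refused whole. OPENING is the opening, from -1 (shut) to 1 (fully open), so that 0 is half open, set as the call begins (- or left out, the last holds). The fingers move at their own pace and stop on an object; the grip force is fixed at half the most. Time passes only in rows, so rows that repeat a pose let the fingers close, or fill a call up. It gives the time, the measured TCP pose, the force, the opening and the grip force at its end, in the units of the state.
- bot.read_state(): the state, without advancing time (a new reading comes with each control period).
- cams.capture(name): name is "side" or "top"; returns (picture, depth): 400x640x3 uint8, blue, green, red; 400x640 float32, m along the optical axis (not along the pixel's ray), 0 where there is no reading.
- cams.calibration(name): a dict with "mtx" (3x3 intrinsics, pixels), "R" (3x3) and "t" (3): a world point X has camera coordinates R X + t. Camera axes: x right, y down, z forward; pixel columns grow to the right and rows downward; lengths in m; the calibration is good to about 2 mm. A picture is of the moment at which its call begins. calibration takes no time and is no camera call.
- bot.hand_in(): hands the job in; it is judged then, once.
Trained networks look in the newest picture that a camera, given by its name, has taken for a name from the list of things; names that differ only in an ending like _2 or _b are one class to them, and where a whole thing is asked for, a point or a joint stands for the part that bears it (a point fixed in the world has none). Each returns a list of dicts, best first, with "conf" (0 to 1); they miss things now and then, are a little off and sometimes report something else, mostly with a low value. They report only what shows in the picture. A call takes as long as a camera call.
- models.spot_in(query, camera): "position" ([column, row] in pixels, amid what is visible of it).
- models.tip_of(query, camera): "position" ([column, row] in pixels: a listed point, or the origin of a listed thing).
The state is a dict: "time_s": time; "joint_positions": joint angles; "qvel": joint speeds; "tau": joint torques, N m; "position": TCP position; "tcp_rot": TCP orientation; "force": force on the tool from outside, world axes, zero at the start; "moment": the same for the moment, N m; "opening": opening from 0.0 (shut) to 1.0 (fully open); "grasp_force": force on a finger pad.
Only numpy, scipy, OpenCV 4.12 (cv2) and the standard library are available. Lean on these libraries where they do the work, as an engineer would, in place of code of your own. Each camera call takes 0.05 s, during which the arm holds its last target. There are 200 camera calls.

## Task

The sensor in the vise is waiting for thread paste, but the paste tin is boxed in behind the spray can, the flat bottle and the jar in the steel tray. First stand all three containers on the empty mat, then stand the tin in the middle of the steel drip saucer by the vise, and only then put each container back in the tray, upright and squarely on its own outline. Let nothing fall over, and do not shift the white sensor standing on the bench.

Things in the scene. Friction and masses are not known exactly. Their poses are not given: they have to be found in the camera images.
- can_center (a point): Spray can: aluminium cylinder 60 mm in diameter, straight up to 88 mm, then a shoulder and a white cap 49 mm in diameter; 120 mm tall in all, 0.25 kg. Its origin here is on its axis, half-way up; z is up. Hold it by the straight part, some 78 mm above its base (18 mm above this point), so that the fingertips stay above the tin.
- flask_center (a point): Flat white plastic bottle: rectangular body 42 mm (its x axis) by 62 mm (its y axis), straight up to 90 mm, then shoulders and a black cap 30 mm in diameter; 120 mm tall, 0.22 kg. The origin here is on its centre line, half-way up. Hold it across the 42 mm, some 78 mm above its base.
- jar_center (a point): Round amber glass jar: 64 mm in diameter, straight up to 84 mm, then a short shoulder and a black lid 57 mm in diameter; 112 mm tall, 0.3 kg. Its origin here is on its axis, half-way up; z is up. Hold it by the straight part, some 76 mm above its base.
- tin_center (a point): The paste tin: low steel tin with a flat lid, 49 mm in diameter, 38 mm tall, 0.12 kg. Its origin here is on its axis, half-way up; z is up. It stands on the floor of the tray. The three containers stand close around it, on its near side and to its left and right, 2 to 27 mm away and much taller, so a gripper cannot come down on it until they are gone; its far side is free.
- mark_can: The spray can's outline: pale disc 67 mm in diameter on the dark foam floor of the steel tray; the can stands on it at the start. Origin at its centre, on the tray floor (8 mm above the bench), on which the containers and the tin stand. x, y axes along the tray's; x points to the tray's far side. The tray, 220 mm (x) by 230 mm (y), is fixed, with a rim 16 mm above the bench.
- mark_flask: The flat bottle's outline: pale rectangle 49 mm (x) by 69 mm (y) on the tray floor; the bottle stands on it at the start with its 62 mm along y. Origin at its centre, on the tray floor; axes as the tray's.
- mark_jar: The jar's outline: pale disc 71 mm in diameter on the tray floor; the jar stands on it at the start. Origin at its centre, on the tray floor; axes as the tray's. The three outlines lie 55 to 75 mm from the tin, to its left, right and near side; which is which varies.
- mat: Empty blue-grey mat, the side area: 180 mm (x) by 260 mm (y), 3 mm thick, fixed. Origin at the centre of its underside, on the bench.
- saucer: Round steel drip saucer on the bench by the vise, fixed: 112 mm in outer diameter, floor 3 mm thick, rim 8 mm above the bench and 3 mm thick. Origin at its centre, at bench level.
- sensor_center (a point): White level sensor with a blue collar and a blue cable gland on top, standing loose on the bench near the robot: 76 mm in diameter, 122 mm tall. Its origin here is on its axis, 60 mm above the bench. To be left standing where it is.

How it is judged (in metres and radians):
On the way, in this order (a step that is already met when the one before it is completed fails the run):
1. spray can, flat bottle and jar all stand upright on the mat, the tin still in the tray (x of can_center in the frame of mat between -0.08 and 0.08 m and y of can_center in the frame of mat between -0.12 and 0.12 m and z of can_center in the frame of mat between 0.055 and 0.069 m and angle between each of can_center, flask_center, jar_center's own z axis and vertical below 0.15 rad and x of flask_center in the frame of mat between -0.08 and 0.08 m and y of flask_center in the frame of mat between -0.12 and 0.12 m and z of flask_center in the frame of mat between 0.055 and 0.069 m and x of jar_center in the frame of mat between -0.08 and 0.08 m and y of jar_center in the frame of mat between -0.12 and 0.12 m and z of jar_center in the frame of mat between 0.051 and 0.065 m and distance of tin_center from where it was at the start of the episode below 0.03 m), for 0.2 s.
2. the tin stands in the middle of the saucer while the three containers are still on the mat (horizontal distance between tin_center and saucer below 0.015 m and z of tin_center in the frame of saucer between 0.014 and 0.028 m and angle between each of tin_center, can_center, flask_center, jar_center's own z axis and vertical below 0.15 rad and contact force between the fingers and tin below 0.2 N and x of can_center in the frame of mat between -0.08 and 0.08 m and y of can_center in the frame of mat between -0.12 and 0.12 m and z of can_center in the frame of mat between 0.055 and 0.069 m and x of flask_center in the frame of mat between -0.08 and 0.08 m and y of flask_center in the frame of mat between -0.12 and 0.12 m and z of flask_center in the frame of mat between 0.055 and 0.069 m and x of jar_center in the frame of mat between -0.08 and 0.08 m and y of jar_center in the frame of mat between -0.12 and 0.12 m and z of jar_center in the frame of mat between 0.051 and 0.065 m), for 0.2 s.
At the end, for the whole second after the job is handed in: Each container upright (0.15 rad) on the tray floor, centre within 12 mm of its own outline's, the flat bottle turned as its outline (0.25 rad, either way round); the tin upright in the saucer, within 15 mm of its centre; all four released and at rest (horizontal distance between can_center and mark_can below 0.012 m and z of can_center in the frame of mark_can between 0.052 and 0.066 m and angle between each of can_center, flask_center, jar_center, tin_center's own z axis and vertical below 0.15 rad and horizontal distance between flask_center and mark_flask below 0.012 m and z of flask_center in the frame of mark_flask between 0.052 and 0.066 m and angle between the x axis of flask_center and the x axis of mark_flask, either way round below 0.25 rad and horizontal distance between jar_center and mark_jar below 0.012 m and z of jar_center in the frame of mark_jar between 0.048 and 0.062 m and horizontal distance between tin_center and saucer below 0.015 m and z of tin_center in the frame of saucer between 0.014 and 0.028 m and linear speed of each of can, flask, jar, tin below 0.02 m/s); the robot touches nothing.
It fails at once if a container or the tin falls over (angle between any of can_center, flask_center, jar_center, tin_center's own z axis and vertical above 0.7 rad).
It fails at once if the white sensor on the bench is shifted by more than 15 mm or knocked over (distance of sensor_center from where it was at the start of the episode above 0.015 m or angle between sensor_center's own z axis and vertical above 0.3 rad).
It also fails if it takes over 147 s, if anything falls off the work surface, if the arm or the gripper's body presses on something with over 40 N, if the wrist force passes 120 N, or if a joint passes its speed limit or range.

## Working session

There is one attempt and no reset: what is moved stays moved. The work goes in short steps, Python scripts to look and compute and a shell command to move; the robot and the scene stay as the last step left them, time stands still between calls to the robot, and variables do not carry over. Pictures are saved under pics/ and viewed, at most 14 in all, crops included, and the job is handed in when it is done.

```bash
mkdir -p pics
cat > h.py <<'E'
import numpy as np,cv2
from rig import bot,cams,models
def world(cam,D,px):
    c=cams.calibration(cam);K,R,t=map(np.array,(c["mtx"],c["R"],c["t"]))
    u,v=px;z=D
    return R.T@(np.linalg.inv(K)@np.array([u,v,1.])*z-t)
def onplane(cam,px,h):
    c=cams.calibration(cam);K,R,t=map(np.array,(c["mtx"],c["R"],c["t"]))
    o=-R.T@t;d=R.T@np.linalg.inv(K)@np.array([px[0],px[1],1.])
    return o+d*(h-o[2])/d[2]
def cloud(cam,D):
    c=cams.calibration(cam);K,R,t=map(np.array,(c["mtx"],c["R"],c["t"]))
    v,u=np.mgrid[:D.shape[0],:D.shape[1]]
    P=np.stack([u,v,np.ones_like(u)],-1).reshape(-1,3)@np.linalg.inv(K).T*D.reshape(-1,1)
    return ((P-t)@R).reshape(*D.shape,3)
E
python3 - <<'E'
from h import *
np.set_printoptions(precision=3,suppress=True)
for c in("top","side"):
    I,D=cams.capture(c);cv2.imwrite(f"pics/{c}0.png",I);np.save(f"{c}0.npy",D)
    k=cams.calibration(c);print(c,-np.array(k["R"]).T@k["t"])
    for q in "can_center flask_center jar_center tin_center mark_can mark_flask mark_jar mat saucer sensor_center".split():
        r=models.tip_of(q,c)
        h=dict(can_center=.068,flask_center=.068,jar_center=.064,tin_center=.027,mark_can=.008,mark_flask=.008,mark_jar=.008,mat=0,saucer=0,sensor_center=.06)[q]
        for a in r[:2]: print(q,round(a["conf"],2),np.array(a["position"]),onplane(c,a["position"],h))
s=bot.read_state();print(s)
E
```

```text
top [0.272 0.002 1.078]
can_center 0.74 [160.7 144. ] [0.581 0.328 0.068]
can_center 0.2 [196.8 165.7] [0.534 0.245 0.068]
flask_center 0.75 [213.6 133.8] [0.608 0.213 0.068]
jar_center 0.87 [197.4 168.5] [0.529 0.244 0.064]
tin_center 0.72 [192.4 142.1] [0.601 0.269 0.027]
tin_center 0.72 [164.1 146.9] [0.587 0.333 0.027]
mark_can 0.43 [169.5 151.2] [0.583 0.325 0.008]
mark_can 0.3 [215.3 131.9] [0.633 0.222 0.008]
mark_flask 0.49 [221.6 144.8] [0.602 0.205 0.008]
mark_jar 0.47 [198.9 171. ] [0.537 0.254 0.008]
mat 0.8 [328.8 164.3] [ 0.565 -0.048  0.   ]
saucer 0.95 [445.2 171.7] [ 0.555 -0.324 -0.   ]
sensor_center 0.5 [172.4 153. ] [0.564 0.303 0.06 ]
sensor_center 0.44 [162.9 145.1] [0.581 0.325 0.06 ]
side [ 0.153 -0.779  0.974]
can_center 0.94 [315.1 127. ] [0.572 0.32  0.068]
flask_center 0.56 [338.7 145.9] [0.604 0.208 0.068]
jar_center 0.77 [313.  141.9] [0.541 0.259 0.064]
tin_center 0.66 [329.6 147.8] [0.594 0.255 0.027]
mark_flask 0.43 [340.  161.6] [0.607 0.203 0.008]
mat 0.59 [365.3 223.8] [ 0.573 -0.049 -0.   ]
saucer 0.8 [405.9 304.1] [ 0.553 -0.312  0.   ]
sensor_center 0.58 [307.4 272.1] [ 0.356 -0.177  0.06 ]
{'time_s': 1.1, 'joint_positions': array([ 53.83 ,  30.223,  82.089,   0.001,  67.689, -10.228]), 'qvel': array([-0.001, -0.024,  0.019,  0.054, -0.001,  0.063]), 'tau': array([  0.   , -44.003, -17.698,   0.063,   0.051,  -0.   ]), 'position': array([0.273, 0.562, 0.248]), 'tcp_rot': array([[-0.899,  0.437, -0.   ],
       [ 0.437,  0.899,  0.   ],
       [ 0.   , -0.   , -1.   ]]), 'force': array([ 0.287, -0.126,  0.026]), 'moment': array([-0.062,  0.019, -0.01 ]), 'grasp_force': 0.0, 'opening': 0.9998088682042926}
```

Run:
```python
import cv2
I=cv2.imread("pics/top0.png");cv2.imwrite("pics/topc.png",cv2.resize(I[90:240,110:510],None,fx=2,fy=2,interpolation=cv2.INTER_CUBIC))
I=cv2.imread("pics/side0.png");cv2.imwrite("pics/sidec.png",cv2.resize(I[70:350,240:470],None,fx=2,fy=2,interpolation=cv2.INTER_CUBIC))
```

```text
(no output)
```

View pics/topc.png

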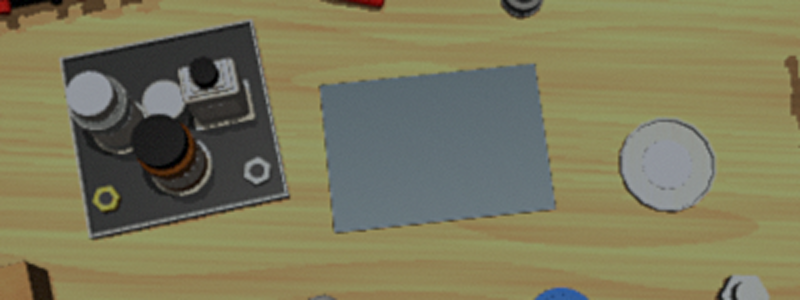

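View pics/sidec.png

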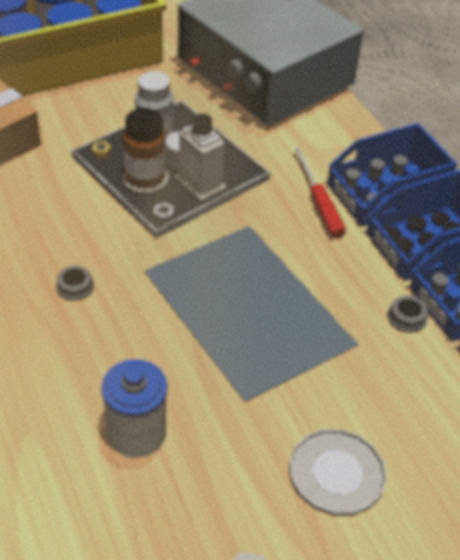

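The top view shows the can on the left (crop 90,90), the bottle on the right (crop 210,85), the jar at the near side (crop 165,145) and the tin between them (crop 165,100). The mat is in the middle and the saucer on the right (crop 667,165). The sensor shows in the side view at crop (135,405).

```bash
cat > meas.py <<'E'
from h import *
np.set_printoptions(precision=4,suppress=True)
def band(C,c,r,z0,z1):
    m=(np.hypot(C[...,0]-c[0],C[...,1]-c[1])<r)&(C[...,2]>z0)&(C[...,2]<z1)
    P=C[m]
    if len(P)<5: return len(P),None
    (cx,cy),(w,h),a=cv2.minAreaRect(P[:,:2].astype(np.float32))
    return len(P),np.median(P[:,2]),"rectcen",np.array([cx,cy]),"mean",P[:,:2].mean(0),"size",np.array([w,h]),a
E
python3 - <<'E'
from meas import *
for c in("top","side"):
    C=cloud(c,np.load(f"{c}0.npy"))
    for n,p,r,a,b in [("can",(.576,.324),.045,.117,.14),("flask",(.606,.21),.04,.117,.14),("flaskshoulder",(.606,.21),.055,.085,.105),("jar",(.535,.25),.045,.11,.13),("tin",(.597,.263),.03,.038,.054),("sensor",(.356,-.177),.06,.1,.135),("saucer",(.555,-.32),.09,.005,.012)]:
        print(c,n,band(C,p,r,a,b))
# tray & mat colour masks in top image
I=cv2.imread("pics/top0.png");
for n,(r0,r1,c0,c1),h in [("mat",(110,215,255,400),.003)]:
    s=I[r0:r1,c0:c1].astype(int);m=((s[...,0]>s[...,2]-5)).astype(np.uint8)
    k=max(cv2.findContours(m,0,2)[0],key=cv2.contourArea)
    q=cv2.boxPoints(cv2.minAreaRect(k))+[c0,r0];w=np.array([onplane("top",p,h) for p in q]);print(n,w,w.mean(0),np.linalg.norm(w[1]-w[0]),np.linalg.norm(w[2]-w[1]))
q=np.array([(63,60),(250,22),(288,196),(92,237)])/2+[110,90];w=np.array([onplane("top",p,.016) for p in q]);print("tray",w,w.mean(0))
for i in range(4):
    d=w[(i+1)%4]-w[i];print(np.linalg.norm(d),np.degrees(np.arctan2(d[1],d[0])))
E
```

```text
top can (438, np.float64(0.12571288813615744), 'rectcen', array([0.5791, 0.3247]), 'mean', array([0.578 , 0.3235]), 'size', array([0.0483, 0.0482]), 28.346559524536133)
top flask (166, np.float64(0.12535691767637427), 'rectcen', array([0.6079, 0.2079]), 'mean', array([0.6073, 0.2079]), 'size', array([0.0277, 0.0294]), 81.74261474609375)
top flaskshoulder (346, np.float64(0.09677980252564902), 'rectcen', array([0.5951, 0.2095]), 'mean', array([0.6009, 0.2051]), 'size', array([0.065 , 0.0723]), 16.61993980407715)
top jar (586, np.float64(0.11776820323500203), 'rectcen', array([0.5338, 0.2517]), 'mean', array([0.5329, 0.2508]), 'size', array([0.0569, 0.0544]), 46.92481231689453)
top tin (312, np.float64(0.04430846626294933), 'rectcen', array([0.6026, 0.2674]), 'mean', array([0.6014, 0.2675]), 'size', array([0.0481, 0.0435]), 84.51319122314453)
top sensor (272, np.float64(0.1063805282719207), 'rectcen', array([ 0.3539, -0.1761]), 'mean', array([ 0.3543, -0.1741]), 'size', array([0.0599, 0.0549]), 36.96479797363281)
top saucer (164, np.float64(0.006322292233472598), 'rectcen', array([ 0.5
[... 1068 characters left out ...]
3 , -0.1806]), 'size', array([0.0688, 0.0631]), 14.7396821975708)
side saucer (372, np.float64(0.006388972353055735), 'rectcen', array([ 0.563 , -0.3157]), 'mean', array([ 0.5529, -0.3202]), 'size', array([0.137 , 0.1138]), 18.184877395629883)
mat [[ 0.6374  0.0955  0.003 ]
 [ 0.6753 -0.1664  0.003 ]
 [ 0.4963 -0.1845  0.003 ]
 [ 0.4613  0.07    0.003 ]] [ 0.5676 -0.0463  0.003 ] 0.2646402003943067 0.1799223306707354
tray [[0.6541 0.3942 0.016 ]
 [0.7087 0.1786 0.016 ]
 [0.499  0.1234 0.016 ]
 [0.445  0.3422 0.016 ]] [0.5767 0.2596 0.016 ]
0.2223943771099426 -75.79092306885377
0.21682520908178796 -165.25123108935156
0.22542431163628573 103.85642351813345
0.21543036487030018 13.94754967783582
```

```bash
python3 -m handwheel '[[0.016,-0.019,0.01,0,0,-0.054],[0.032,-0.039,0.012,0,0,-0.108],[0.049,-0.058,0.012,0,0,-0.163],[0.065,-0.078,0.012,0,0,-0.217],[0.081,-0.097,0.012,0,0,-0.271],[0.097,-0.117,0.012,0,0,-0.326],[0.114,-0.136,0.012,0,0,-0.38],[0.13,-0.156,0.012,0,0,-0.4346]]' 1
python3 -m handwheel '[[0.02,-0.023,0,0,0,0],[0.04,-0.046,0,0,0,0],[0.06,-0.069,0,0,0,0],[0.08,-0.092,0,0,0,0],[0.1,-0.115,0,0,0,0],[0.12,-0.14,0,0,0,0],[0.13,-0.156,0,0,0,0],[0.13,-0.156,0,0,0,0]]'
python3 - <<'E'
from rig import bot
s=bot.read_state();print(s)
E
```

```text
time_s: 1.77
position: [0.4042, 0.4052, 0.2597]
tcp_rot: [[-0.241, 0.97, 0.0], [0.97, 0.241, 0.0], [0.0, 0.001, -1.0]]
force: [0.3, -0.2, 0.5]
opening: 1.002
grasp_force: 0.0
time_s: 2.43
position: [0.5362, 0.2467, 0.2596]
tcp_rot: [[-0.242, 0.97, 0.002], [0.97, 0.242, -0.001], [-0.002, 0.002, -1.0]]
force: [-0.9, 0.8, -0.3]
opening: 1.001
grasp_force: 0.0
{'time_s': 2.4333, 'joint_positions': array([ 1.39129928e+01,  2.67209799e+01,  8.65075948e+01, -1.01403889e-01,
        6.66732942e+01, -4.91335705e-02]), 'qvel': array([ 3.35408232, -0.7084321 ,  1.5426658 ,  3.02296937,  0.9954902 ,
        2.19861668]), 'tau': array([ -0.72222004, -40.8318758 , -17.45111525,  -0.04937552,
         0.04486852,  -0.1749016 ]), 'position': array([0.53622874, 0.24671762, 0.25960689]), 'tcp_rot': array([[-0.24195748,  0.97028468,  0.00205378],
       [ 0.97028549,  0.24196015, -0.00116553],
       [-0.00162783,  0.00171074, -0.99999721]]), 'force': array([-0.85906233,  0.78717469, -0.32368132]), 'moment': array([-0.08218961,  0.03672383, -0.01123232]), 'grasp_force': 0.0, 'opening': 1.0007203002352305}
```

```bash
python3 -m handwheel '[[0,0,-0.025,0,0,0],[0,0,-0.05,0,0,0],[0,0,-0.075,0,0,0],[0,0,-0.1,0,0,0],[0,0,-0.125,0,0,0],[0,0,-0.15,0,0,0],[0,0,-0.165,0,0,0],[0,0,-0.17,0,0,0]]'
python3 -m handwheel '[[0,0,0,0,0,0],[0,0,0,0,0,0],[0,0,0,0,0,0],[0,0,0,0,0,0],[0,0,0,0,0,0],[0,0,0,0,0,0],[0,0,0,0,0,0],[0,0,0,0,0,0]]' -1
python3 -m handwheel '[[0,0,0,0,0,0],[0,0,0,0,0,0],[0,0,0,0,0,0],[0,0,0,0,0,0],[0,0,0,0,0,0],[0,0,0,0,0,0],[0,0,0,0,0,0],[0,0,0,0,0,0]]'
```

```text
time_s: 3.1
position: [0.531, 0.2503, 0.0868]
tcp_rot: [[-0.247, 0.969, -0.006], [0.969, 0.247, -0.001], [0.0, -0.006, -1.0]]
force: [-0.6, 0.6, 0.2]
opening: 0.999
grasp_force: 0.0
time_s: 3.77
position: [0.535, 0.2505, 0.091]
tcp_rot: [[-0.246, 0.969, 0.004], [0.969, 0.246, 0.001], [0.0, 0.004, -1.0]]
force: [1.2, 0.2, 6.3]
opening: 0.732
grasp_force: 30.0
time_s: 4.43
position: [0.535, 0.2505, 0.091]
tcp_rot: [[-0.246, 0.969, 0.004], [0.969, 0.246, 0.001], [0.0, 0.004, -1.0]]
force: [1.4, 0.9, 5.9]
opening: 0.725
grasp_force: 30.0
```

```bash
python3 -m handwheel '[[0,0,0.01,0,0,0],[0,0,0.03,0,0,0],[0,0,0.055,0,0,0],[0,0,0.08,0,0,0],[0,0,0.105,0,0,0],[0,0,0.13,0,0,0],[0,0,0.155,0,0,0],[0,0,0.17,0,0,0]]'
python3 -m handwheel '[[0.002,-0.01,0,0,0,0],[0.004,-0.032,0,0,0,0],[0.007,-0.057,0,0,0,0],[0.01,-0.083,0,0,0,0],[0.013,-0.11,0,0,0,0],[0.016,-0.137,0,0,0,0],[0.02,-0.164,0,0,0,0],[0.023,-0.191,0,0,0,0]]'
python3 -m handwheel '[[0.003,-0.027,0,0,0,0],[0.006,-0.054,0,0,0,0],[0.01,-0.081,0,0,0,0],[0.013,-0.108,0,0,0,0],[0.017,-0.135,0,0,0,0],[0.02,-0.16,0,0,0,0],[0.022,-0.18,0,0,0,0],[0.023,-0.19,0,0,0,0]]'
python3 -m handwheel '[[0,0,-0.01,0,0,0],[0,0,-0.035,0,0,0],[0,0,-0.06,0,0,0],[0,0,-0.085,0,0,0],[0,0,-0.11,0,0,0],[0,0,-0.135,0,0,0],[0,0,-0.155,0,0,0],[0,0,-0.163,0,0,0]]'
python3 -m handwheel '[[0,0,-0.003,0,0,0],[0,0,-0.006,0,0,0],[0,0,-0.009,0,0,0],[0,0,-0.010,0,0,0],[0,0,-0.01,0,0,0],[0,0,-0.01,0,0,0],[0,0,-0.01,0,0,0],[0,0,-0.01,0,0,0]]'
```

```text
time_s: 5.1
position: [0.5329, 0.2499, 0.2619]
tcp_rot: [[-0.246, 0.969, 0.0], [0.969, 0.246, 0.0], [-0.0, 0.0, -1.0]]
force: [0.7, -0.6, -3.1]
opening: 0.727
grasp_force: 30.0
time_s: 5.77
position: [0.5545, 0.057, 0.2576]
tcp_rot: [[-0.246, 0.969, -0.005], [0.969, 0.246, -0.0], [0.001, -0.005, -1.0]]
force: [0.6, -0.0, -3.0]
opening: 0.731
grasp_force: 30.0
time_s: 6.43
position: [0.5779, -0.134, 0.2575]
tcp_rot: [[-0.244, 0.97, -0.004], [0.97, 0.244, 0.0], [0.001, -0.004, -1.0]]
force: [0.1, 0.6, -3.2]
opening: 0.73
grasp_force: 30.0
time_s: 7.1
position: [0.5759, -0.1283, 0.0923]
tcp_rot: [[-0.247, 0.969, -0.008], [0.969, 0.247, 0.004], [0.006, -0.007, -1.0]]
force: [-0.2, -0.0, -2.1]
opening: 0.732
grasp_force: 30.0
time_s: 7.77
position: [0.5797, -0.1312, 0.0871]
tcp_rot: [[-0.246, 0.969, 0.001], [0.969, 0.246, -0.0], [-0.001, 0.001, -1.0]]
force: [-1.0, 0.0, -2.3]
opening: 0.727
grasp_force: 30.0
```

```bash
python3 -m handwheel '[[0,0,-0.001,0,0,0],[0,0,-0.002,0,0,0],[0,0,-0.002,0,0,0],[0,0,-0.002,0,0,0],[0,0,-0.002,0,0,0],[0,0,-0.002,0,0,0],[0,0,-0.002,0,0,0],[0,0,-0.002,0,0,0]]'
python3 -m handwheel '[[0,0,0,0,0,0],[0,0,0,0,0,0],[0,0,0,0,0,0],[0,0,0,0,0,0],[0,0,0,0,0,0],[0,0,0,0,0,0],[0,0,0,0,0,0],[0,0,0,0,0,0]]' 1
python3 -m handwheel '[[0,0,0.01,0,0,0],[0,0,0.03,0,0,0],[0,0,0.055,0,0,0],[0,0,0.085,0,0,0],[0,0,0.115,0,0,0],[0,0,0.14,0,0,0],[0,0,0.165,0,0,0],[0,0,0.175,0,0,0]]'
python3 -m handwheel '[[0.001,0.01,0,0,0,0],[0.003,0.03,0,0,0,0],[0.005,0.052,0,0,0,0],[0.007,0.075,0,0,0,0],[0.009,0.1,0,0,0,0],[0.011,0.125,0,0,0,0],[0.013,0.15,0,0,0,0],[0.014,0.17,0,0,0,0]]'
python3 -m handwheel '[[0.003,0.027,0,0,0,0],[0.006,0.054,0,0,0,0],[0.009,0.081,0,0,0,0],[0.011,0.108,0,0,0,0],[0.013,0.135,0,0,0,0],[0.014,0.155,0,0,0,0],[0.014,0.167,0,0,0,0],[0.014,0.167,0,0,0,0]]'
python3 - <<'E'
from h import *
np.set_printoptions(precision=4,suppress=True)
from meas import band
for c in("top","side"):
    I,D=cams.capture(c);cv2.imwrite(f"pics/{c}1.png",I);np.save(f"{c}1.npy",D);C=cloud(c,D)
    print(c,"jar",band(C,(.579,-.131),.05,.105,.13));print("flask",band(C,(.607,.208),.04,.117,.14));print("can",band(C,(.578,.323),.045,.117,.14));print("tin",band(C,(.602,.267),.033,.038,.054))
E
```

```text
time_s: 8.43
position: [0.5797, -0.1312, 0.0859]
tcp_rot: [[-0.246, 0.969, 0.001], [0.969, 0.246, -0.001], [-0.001, 0.001, -1.0]]
force: [-1.1, 0.9, 6.0]
opening: 0.73
grasp_force: 30.0
time_s: 9.1
position: [0.5794, -0.131, 0.0844]
tcp_rot: [[-0.246, 0.969, -0.0], [0.969, 0.246, 0.0], [0.0, -0.0, -1.0]]
force: [0.2, -0.0, 0.2]
opening: 0.993
grasp_force: 0.0
time_s: 9.77
position: [0.581, -0.1316, 0.2642]
tcp_rot: [[-0.246, 0.969, 0.007], [0.969, 0.246, -0.003], [-0.005, 0.006, -1.0]]
force: [0.3, 0.5, -0.0]
opening: 0.997
grasp_force: 0.0
time_s: 10.43
position: [0.592, 0.0417, 0.2574]
tcp_rot: [[-0.247, 0.969, -0.004], [0.969, 0.247, 0.001], [0.002, -0.004, -1.0]]
force: [0.4, 1.2, -0.6]
opening: 1.002
grasp_force: 0.0
time_s: 11.1
position: [0.6059, 0.2088, 0.2577]
tcp_rot: [[-0.249, 0.968, -0.003], [0.968, 0.249, 0.0], [0.001, -0.003, -1.0]]
force: [-0.2, -0.5, -0.6]
opening: 0.998
grasp_force: 0.0
top jar (549, np.float64(0.112568252728788), 'rectcen', array([ 0.5779, -0.1302]), 'mean', array([ 0.577 , -0.1296]), 'size', array([0.0549, 0.0566]), 45.97441101074219)
flask (0, None)
can (0, None)
tin (178, np.float64(0.04404587856508893), 'rectcen', array([0.5857, 0.2682]), 'mean', array([0.5883, 0.2647]), 'size', array([0.026 , 0.0526]), 14.815284729003906)
side jar (366, np.float64(0.11464430991942984), 'rectcen', array([ 0.5764, -0.1326]), 'mean', array([ 0.5752, -0.1344]), 'size', array([0.0567, 0.055 ]), 37.5080680847168)
flask (83, np.float64(0.1265982537926995), 'rectcen', array([0.6072, 0.2058]), 'mean', array([0.6057, 0.2031]), 'size', array([0.0354, 0.0264]), 66.59668731689453)
can (163, np.float64(0.1270310349903374), 'rectcen', array([0.5771, 0.3209]), 'mean', array([0.5761, 0.3183]), 'size', array([0.0516, 0.0477]), 59.79989242553711)
tin (74, np.float64(0.04560003503970723), 'rectcen', array([0.5857, 0.2723]), 'mean', array([0.5861, 0.2707]), 'size', array([0.0512, 0.0219]), 63.42721176147461)
```

```bash
python3 -m handwheel '[[0.001,0,-0.02,0,0,0],[0.001,0,-0.045,0,0,0],[0.001,0,-0.07,0,0,0],[0.001,0,-0.095,0,0,0],[0.001,0,-0.12,0,0,0],[0.001,0,-0.145,0,0,0],[0.001,0,-0.162,0,0,0],[0.001,0,-0.168,0,0,0]]'
python3 -m handwheel '[[0,0,0,0,0,0],[0,0,0,0,0,0],[0,0,0,0,0,0],[0,0,0,0,0,0],[0,0,0,0,0,0],[0,0,0,0,0,0],[0,0,0,0,0,0],[0,0,0,0,0,0]]' -1
python3 -m handwheel '[[0,0,0,0,0,0],[0,0,0,0,0,0],[0,0,0,0,0,0],[0,0,0,0,0,0],[0,0,0,0,0,0],[0,0,0,0,0,0],[0,0,0,0,0,0],[0,0,0,0,0,0]]'
```

```text
time_s: 11.87
position: [0.6063, 0.2037, 0.0882]
tcp_rot: [[-0.244, 0.97, -0.007], [0.97, 0.244, -0.002], [0.0, -0.007, -1.0]]
force: [0.4, 1.0, 0.2]
opening: 1.004
grasp_force: 0.0
time_s: 12.53
position: [0.6089, 0.2062, 0.0921]
tcp_rot: [[-0.246, 0.969, 0.002], [0.969, 0.246, 0.0], [-0.0, 0.002, -1.0]]
force: [0.0, -0.0, -0.6]
opening: 0.479
grasp_force: 30.2
time_s: 13.2
position: [0.6089, 0.2062, 0.092]
tcp_rot: [[-0.246, 0.969, 0.001], [0.969, 0.246, 0.0], [-0.0, 0.001, -1.0]]
force: [0.1, 0.1, 4.9]
opening: 0.484
grasp_force: 29.8
```

```bash
python3 -m handwheel '[[0,0,0.01,0,0,0],[0,0,0.03,0,0,0],[0,0,0.055,0,0,0],[0,0,0.08,0,0,0],[0,0,0.105,0,0,0],[0,0,0.13,0,0,0],[0,0,0.155,0,0,0],[0,0,0.168,0,0,0]]'
python3 -m handwheel '[[-0.002,-0.01,0,0,0,0],[-0.004,-0.025,0,0,0,0],[-0.007,-0.043,0,0,0,0],[-0.01,-0.06,0,0,0,0],[-0.013,-0.078,0,0,0,0],[-0.016,-0.096,0,0,0,0],[-0.018,-0.114,0,0,0,0],[-0.02,-0.13,0,0,0,0]]'
python3 -m handwheel '[[-0.003,-0.018,0,0,0,0],[-0.006,-0.036,0,0,0,0],[-0.009,-0.054,0,0,0,0],[-0.012,-0.072,0,0,0,0],[-0.015,-0.09,0,0,0,0],[-0.018,-0.106,0,0,0,0],[-0.019,-0.117,0,0,0,0],[-0.02,-0.122,0,0,0,0]]'
python3 -m handwheel '[[0,0,-0.01,0,0,0],[0,0,-0.035,0,0,0],[0,0,-0.06,0,0,0],[0,0,-0.085,0,0,0],[0,0,-0.11,0,0,0],[0,0,-0.135,0,0,0],[0,0,-0.155,0,0,0],[0,0,-0.163,0,0,0]]'
python3 -m handwheel '[[0,0,-0.003,0,0,0],[0,0,-0.006,0,0,0],[0,0,-0.009,0,0,0],[0,0,-0.011,0,0,0],[0,0,-0.011,0,0,0],[0,0,-0.011,0,0,0],[0,0,-0.011,0,0,0],[0,0,-0.011,0,0,0]]'
```

```text
time_s: 13.87
position: [0.6083, 0.206, 0.2622]
tcp_rot: [[-0.246, 0.969, 0.001], [0.969, 0.246, 0.0], [-0.0, 0.001, -1.0]]
force: [0.9, -0.3, -1.5]
opening: 0.482
grasp_force: 29.8
time_s: 14.53
position: [0.5857, 0.0735, 0.2568]
tcp_rot: [[-0.245, 0.969, -0.007], [0.969, 0.245, -0.001], [0.001, -0.007, -1.0]]
force: [0.6, -0.3, -1.7]
opening: 0.475
grasp_force: 29.8
time_s: 15.2
position: [0.5666, -0.0481, 0.2577]
tcp_rot: [[-0.244, 0.97, -0.004], [0.97, 0.244, 0.0], [0.001, -0.004, -1.0]]
force: [-0.1, -0.5, -2.0]
opening: 0.478
grasp_force: 29.8
time_s: 15.87
position: [0.5657, -0.0445, 0.0927]
tcp_rot: [[-0.247, 0.969, -0.007], [0.969, 0.247, 0.002], [0.004, -0.006, -1.0]]
force: [-0.3, 0.7, -1.1]
opening: 0.479
grasp_force: 29.8
time_s: 16.53
position: [0.5694, -0.0461, 0.0869]
tcp_rot: [[-0.246, 0.969, 0.003], [0.969, 0.246, -0.001], [-0.001, 0.003, -1.0]]
force: [0.5, 1.5, 5.9]
opening: 0.477
grasp_force: 29.8
```

```bash
python3 -m handwheel '[[0,0,0,0,0,0],[0,0,0,0,0,0],[0,0,0,0,0,0],[0,0,0,0,0,0],[0,0,0,0,0,0],[0,0,0,0,0,0],[0,0,0,0,0,0],[0,0,0,0,0,0]]' 1
python3 -m handwheel '[[0,0,0.01,0,0,0],[0,0,0.03,0,0,0],[0,0,0.055,0,0,0],[0,0,0.085,0,0,0],[0,0,0.115,0,0,0],[0,0,0.14,0,0,0],[0,0,0.165,0,0,0],[0,0,0.174,0,0,0]]'
python3 -m handwheel '[[0,0.01,0,0,0,0],[0.001,0.032,0,0,0,0],[0.002,0.057,0,0,0,0],[0.003,0.083,0,0,0,0],[0.004,0.109,0,0,0,0],[0.005,0.135,0,0,0,0],[0.006,0.162,0,0,0,0],[0.006,0.189,0,0,0,0]]'
python3 -m handwheel '[[0.001,0.027,0,0,0,0],[0.002,0.054,0,0,0,0],[0.003,0.081,0,0,0,0],[0.004,0.108,0,0,0,0],[0.005,0.135,0,0,0,0],[0.005,0.16,0,0,0,0],[0.005,0.175,0,0,0,0],[0.005,0.18,0,0,0,0]]'
python3 -m handwheel '[[0,0,-0.02,0,0,0],[0,0,-0.045,0,0,0],[0,0,-0.07,0,0,0],[0,0,-0.095,0,0,0],[0,0,-0.12,0,0,0],[0,0,-0.145,0,0,0],[0,0,-0.162,0,0,0],[0,0,-0.168,0,0,0]]'
python3 -m handwheel '[[0,0,0,0,0,0],[0,0,0,0,0,0],[0,0,0,0,0,0],[0,0,0,0,0,0],[0,0,0,0,0,0],[0,0,0,0,0,0],[0,0,0,0,0,0],[0,0,0,0,0,0]]' -1
python3 -m handwheel '[[0,0,0,0,0,0],[0,0,0,0,0,0],[0,0,0,0,0,0],[0,0,0,0,0,0],[0,0,0,0,0,0],[0,0,0,0,0,0],[0,0,0,0,0,0],[0,0,0,0,0,0]]'
```

```text
time_s: 17.2
position: [0.5683, -0.046, 0.0854]
tcp_rot: [[-0.246, 0.969, -0.0], [0.969, 0.246, 0.0], [0.0, -0.0, -1.0]]
force: [-0.5, -0.0, -0.1]
opening: 0.963
grasp_force: 0.0
time_s: 17.87
position: [0.5701, -0.0464, 0.2642]
tcp_rot: [[-0.246, 0.969, 0.008], [0.969, 0.246, -0.002], [-0.004, 0.007, -1.0]]
force: [0.2, 0.4, 1.0]
opening: 0.998
grasp_force: 0.0
time_s: 18.53
position: [0.5729, 0.1449, 0.2574]
tcp_rot: [[-0.246, 0.969, -0.004], [0.969, 0.246, 0.0], [0.001, -0.004, -1.0]]
force: [0.5, -0.1, -0.6]
opening: 1.002
grasp_force: 0.0
time_s: 19.2
position: [0.5778, 0.3256, 0.2575]
tcp_rot: [[-0.249, 0.968, -0.003], [0.968, 0.249, -0.0], [0.0, -0.003, -1.0]]
force: [-0.4, -0.4, 0.5]
opening: 1.002
grasp_force: 0.0
time_s: 19.87
position: [0.5768, 0.3209, 0.0874]
tcp_rot: [[-0.245, 0.969, -0.008], [0.969, 0.245, -0.003], [-0.001, -0.008, -1.0]]
force: [-0.6, 0.1, 0.5]
opening: 0.999
grasp_force: 0.0
time_s: 20.53
position: [0.5806, 0.3234, 0.093]
tcp_rot: [[-0.246, 0.969, 0.003], [0.969, 0.246, 0.001], [0.0, 0.003, -1.0]]
force: [0.7, 0.7, 5.8]
opening: 0.682
grasp_force: 30.0
time_s: 21.2
position: [0.5806, 0.3234, 0.093]
tcp_rot: [[-0.246, 0.969, 0.003], [0.969, 0.246, 0.001], [0.0, 0.003, -1.0]]
force: [0.6, 0.5, 6.3]
opening: 0.683
grasp_force: 30.0
```

```bash
python3 -m handwheel '[[0,0,0.01,0,0,0],[0,0,0.03,0,0,0],[0,0,0.055,0,0,0],[0,0,0.08,0,0,0],[0,0,0.105,0,0,0],[0,0,0.13,0,0,0],[0,0,0.155,0,0,0],[0,0,0.168,0,0,0]]'
python3 -m handwheel '[[-0.001,-0.01,0,0,0,0],[-0.002,-0.027,0,0,0,0],[-0.004,-0.046,0,0,0,0],[-0.006,-0.066,0,0,0,0],[-0.008,-0.086,0,0,0,0],[-0.009,-0.106,0,0,0,0],[-0.01,-0.126,0,0,0,0],[-0.011,-0.146,0,0,0,0]]'
python3 -m handwheel '[[-0.002,-0.02,0,0,0,0],[-0.003,-0.04,0,0,0,0],[-0.005,-0.06,0,0,0,0],[-0.006,-0.08,0,0,0,0],[-0.008,-0.1,0,0,0,0],[-0.01,-0.12,0,0,0,0],[-0.011,-0.133,0,0,0,0],[-0.012,-0.139,0,0,0,0]]'
python3 -m handwheel '[[0,0,-0.01,0,0,0],[0,0,-0.035,0,0,0],[0,0,-0.06,0,0,0],[0,0,-0.085,0,0,0],[0,0,-0.11,0,0,0],[0,0,-0.135,0,0,0],[0,0,-0.155,0,0,0],[0,0,-0.163,0,0,0]]'
python3 -m handwheel '[[0,0,-0.003,0,0,0],[0,0,-0.006,0,0,0],[0,0,-0.009,0,0,0],[0,0,-0.011,0,0,0],[0,0,-0.011,0,0,0],[0,0,-0.011,0,0,0],[0,0,-0.011,0,0,0],[0,0,-0.011,0,0,0]]'
```

```text
time_s: 21.87
position: [0.5794, 0.3232, 0.2623]
tcp_rot: [[-0.246, 0.969, 0.002], [0.969, 0.246, 0.001], [0.0, 0.002, -1.0]]
force: [0.3, 1.4, -1.7]
opening: 0.681
grasp_force: 30.0
time_s: 22.53
position: [0.5658, 0.1742, 0.2569]
tcp_rot: [[-0.246, 0.969, -0.007], [0.969, 0.246, -0.002], [0.0, -0.007, -1.0]]
force: [1.0, -0.3, -3.0]
opening: 0.684
grasp_force: 30.0
time_s: 23.2
position: [0.5545, 0.0354, 0.2578]
tcp_rot: [[-0.244, 0.97, -0.005], [0.97, 0.244, -0.0], [0.001, -0.005, -1.0]]
force: [-0.6, -0.2, -3.7]
opening: 0.678
grasp_force: 30.0
time_s: 23.87
position: [0.5537, 0.0392, 0.0928]
tcp_rot: [[-0.247, 0.969, -0.007], [0.969, 0.247, 0.001], [0.003, -0.006, -1.0]]
force: [-0.2, -0.2, -2.5]
opening: 0.682
grasp_force: 30.0
time_s: 24.53
position: [0.5573, 0.0381, 0.088]
tcp_rot: [[-0.246, 0.969, 0.003], [0.969, 0.246, -0.0], [-0.001, 0.003, -1.0]]
force: [-1.9, 1.6, 6.1]
opening: 0.684
grasp_force: 30.0
```

Release, rise, then look at the cleared tray and marks.

```bash
python3 -m handwheel '[[0,0,0,0,0,0],[0,0,0,0,0,0],[0,0,0,0,0,0],[0,0,0,0,0,0],[0,0,0,0,0,0],[0,0,0,0,0,0],[0,0,0,0,0,0],[0,0,0,0,0,0]]' 1
python3 -m handwheel '[[0,0,0.01,0,0,0],[0,0,0.03,0,0,0],[0,0,0.055,0,0,0],[0,0,0.085,0,0,0],[0,0,0.115,0,0,0],[0,0,0.14,0,0,0],[0,0,0.165,0,0,0],[0,0,0.174,0,0,0]]'
python3 - <<'E'
from h import *
np.set_printoptions(precision=4,suppress=True)
from meas import band
for c in("top","side"):
    I,D=cams.capture(c);cv2.imwrite(f"pics/{c}2.png",I);C=cloud(c,D)
    for n,p,r,a,b in [("jar",(.579,-.131),.05,.105,.13),("flask",(.568,-.046),.04,.113,.14),("can",(.557,.038),.045,.113,.14),("tin",(.602,.267),.033,.038,.054)]: print(c,n,band(C,p,r,a,b))
    for q in "mark_can mark_flask mark_jar saucer".split():
        for a in models.tip_of(q,c)[:2]: print(q,round(a["conf"],2),np.array(a["position"]),onplane(c,a["position"],0 if q=="saucer" else .008))
I=cv2.imread("pics/top2.png");a=cv2.resize(I[90:220,130:270],None,fx=4,fy=4,interpolation=cv2.INTER_CUBIC)
cv2.imwrite("pics/top2c.png",a)
E
```

```text
time_s: 25.2
position: [0.5564, 0.038, 0.0854]
tcp_rot: [[-0.246, 0.969, -0.0], [0.969, 0.246, 0.0], [0.0, -0.0, -1.0]]
force: [-0.1, 0.0, -0.0]
opening: 0.995
grasp_force: 0.0
time_s: 25.87
position: [0.5582, 0.0379, 0.2641]
tcp_rot: [[-0.246, 0.969, 0.008], [0.969, 0.246, -0.001], [-0.003, 0.007, -1.0]]
force: [1.0, 0.2, -0.4]
opening: 0.996
grasp_force: 0.0
top jar (544, np.float64(0.11274476556319687), 'rectcen', array([ 0.5777, -0.13  ]), 'mean', array([ 0.5772, -0.1297]), 'size', array([0.0555, 0.0562]), 51.8109130859375)
top flask (161, np.float64(0.12064027102680919), 'rectcen', array([ 0.568 , -0.0434]), 'mean', array([ 0.5676, -0.0434]), 'size', array([0.0286, 0.0284]), 49.9595947265625)
top can (0, None)
top tin (281, np.float64(0.04438904783206186), 'rectcen', array([0.6002, 0.2717]), 'mean', array([0.6011, 0.2711]), 'size', array([0.0467, 0.0401]), 5.554914474487305)
mark_can 0.54 [171.8 149.7] [0.5865 0.3202 0.008 ]
saucer 0.67 [442.6 171.8] [ 0.5548 -0.3175  0.    ]
side jar (363, np.float64(0.11441646673752415), 'rectcen', array([ 0.5768, -0.1301]), 'mean', array([ 0.5751, -0.1342]), 'size', array([0.0603, 0.054 ]), 61.64642333984375)
side flask (104, np.float64(0.12223944284408825), 'rectcen', array([ 0.5675, -0.0453]), 'mean', array([ 0.5661, -0.0478]), 'size', array([0.0313, 0.0289]), 82.812744140625)
side can (220, np.float64(0.1224840469321937), 'rectcen', array([0.5539, 0.0365]), 'mean', array([0.5527, 0.0346]), 'size', array([0.0487, 0.0489]), 17.9195613861084)
side tin (72, np.float64(0.04614026433442312), 'rectcen', array([0.5858, 0.2671]), 'mean', array([0.5855, 0.2645]), 'size', array([0.0461, 0.0234]), 72.59117889404297)
mark_can 0.5 [316.7 142.7] [0.5742 0.315  0.008 ]
mark_flask 0.79 [341.6 160. ] [0.6147 0.2076 0.008 ]
mark_jar 0.76 [313.8 159.1] [0.5365 0.2444 0.008 ]
saucer 0.58 [409.2 303.5] [ 0.5607 -0.3138  0.    ]
```

View pics/top2c.png

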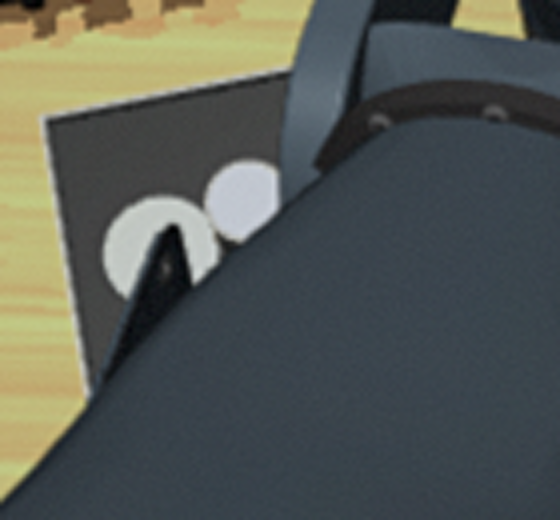

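The arm hides most of the tray. The can mark shows at crop (160,250) and the tin at (243,200). I'll pick up the tin next.

```bash
python3 -m handwheel '[[0.004,0.015,0,0,0,0],[0.009,0.045,0,0,0,0],[0.016,0.08,0,0,0,0],[0.023,0.115,0,0,0,0],[0.03,0.15,0,0,0,0],[0.038,0.185,0,0,0,0],[0.044,0.215,0,0,0,0],[0.047,0.229,0,0,0,0]]'
python3 -m handwheel '[[0,0,-0.015,0,0,0],[0,0,-0.04,0,0,0],[0,0,-0.065,0,0,0],[0,0,-0.09,0,0,0],[0,0,-0.115,0,0,0],[0,0,-0.14,0,0,0],[0,0,-0.165,0,0,0],[0,0,-0.18,0,0,0]]'
python3 -m handwheel '[[0,0,-0.01,0,0,0],[0,0,-0.02,0,0,0],[0,0,-0.03,0,0,0],[0,0,-0.034,0,0,0],[0,0,-0.036,0,0,0],[0,0,-0.036,0,0,0],[0,0,-0.036,0,0,0],[0,0,-0.036,0,0,0]]'
python3 -m handwheel '[[0,0,0,0,0,0],[0,0,0,0,0,0],[0,0,0,0,0,0],[0,0,0,0,0,0],[0,0,0,0,0,0],[0,0,0,0,0,0],[0,0,0,0,0,0],[0,0,0,0,0,0]]' -1
python3 -m handwheel '[[0,0,0,0,0,0],[0,0,0,0,0,0],[0,0,0,0,0,0],[0,0,0,0,0,0],[0,0,0,0,0,0],[0,0,0,0,0,0],[0,0,0,0,0,0],[0,0,0,0,0,0]]'
```

```text
time_s: 27.03
position: [0.6035, 0.2709, 0.2587]
tcp_rot: [[-0.249, 0.968, -0.0], [0.968, 0.249, 0.001], [0.001, 0.0, -1.0]]
force: [-0.1, -0.4, 0.3]
opening: 0.997
grasp_force: 0.0
time_s: 27.7
position: [0.6016, 0.2657, 0.0761]
tcp_rot: [[-0.246, 0.969, -0.005], [0.969, 0.246, -0.002], [-0.0, -0.005, -1.0]]
force: [0.3, 0.2, -0.4]
opening: 1.001
grasp_force: 0.0
time_s: 28.37
position: [0.604, 0.2672, 0.0445]
tcp_rot: [[-0.246, 0.969, 0.002], [0.969, 0.246, 0.0], [-0.0, 0.002, -1.0]]
force: [-0.3, 0.2, 0.2]
opening: 1.005
grasp_force: 0.0
time_s: 29.03
position: [0.6031, 0.267, 0.0435]
tcp_rot: [[-0.246, 0.969, -0.001], [0.969, 0.246, -0.0], [0.0, -0.001, -1.0]]
force: [-0.9, 1.1, 1.0]
opening: 0.546
grasp_force: 30.0
time_s: 29.7
position: [0.6031, 0.2669, 0.0435]
tcp_rot: [[-0.246, 0.969, -0.001], [0.969, 0.246, -0.0], [0.0, -0.001, -1.0]]
force: [-1.6, 0.2, 1.3]
opening: 0.547
grasp_force: 30.0
```

```bash
python3 -m handwheel '[[0,0,0.01,0,0,0],[0,0,0.03,0,0,0],[0,0,0.06,0,0,0],[0,0,0.09,0,0,0],[0,0,0.12,0,0,0],[0,0,0.155,0,0,0],[0,0,0.19,0,0,0],[0,0,0.216,0,0,0]]'
python3 -m handwheel '[[-0.001,-0.01,0,0,0,0],[-0.002,-0.032,0,0,0,0],[-0.004,-0.057,0,0,0,0],[-0.006,-0.083,0,0,0,0],[-0.008,-0.11,0,0,0,0],[-0.01,-0.138,0,0,0,0],[-0.013,-0.167,0,0,0,0],[-0.015,-0.197,0,0,0,0]]'
python3 -m handwheel '[[-0.002,-0.03,0,0,0,0],[-0.005,-0.06,0,0,0,0],[-0.007,-0.09,0,0,0,0],[-0.01,-0.12,0,0,0,0],[-0.012,-0.15,0,0,0,0],[-0.014,-0.18,0,0,0,0],[-0.017,-0.21,0,0,0,0],[-0.019,-0.24,0,0,0,0]]'
python3 -m handwheel '[[-0.002,-0.025,0,0,0,0],[-0.004,-0.05,0,0,0,0],[-0.006,-0.075,0,0,0,0],[-0.008,-0.1,0,0,0,0],[-0.01,-0.122,0,0,0,0],[-0.012,-0.138,0,0,0,0],[-0.013,-0.147,0,0,0,0],[-0.013,-0.149,0,0,0,0]]'
python3 - <<'E'
from h import *
np.set_printoptions(precision=4,suppress=True)
from meas import band
for c in("top","side"):
    I,D=cams.capture(c);cv2.imwrite(f"pics/{c}3.png",I);C=cloud(c,D);np.save(f"{c}3.npy",D)
    for q in "mark_can mark_flask mark_jar saucer".split():
        for a in models.tip_of(q,c)[:2]: print(q,round(a["conf"],2),np.array(a["position"]),onplane(c,a["position"],0 if q=="saucer" else .008))
I=cv2.imread("pics/top3.png");a=cv2.resize(I[90:220,130:270],None,fx=4,fy=4,interpolation=cv2.INTER_CUBIC)
b=cv2.imread("pics/side3.png");cv2.imwrite("pics/top3c.png",a)
E
```

```text
time_s: 30.37
position: [0.6046, 0.2674, 0.2638]
tcp_rot: [[-0.246, 0.969, 0.006], [0.969, 0.246, 0.002], [0.0, 0.006, -1.0]]
force: [0.2, 0.5, -2.1]
opening: 0.542
grasp_force: 30.0
time_s: 31.03
position: [0.5876, 0.0686, 0.2589]
tcp_rot: [[-0.247, 0.969, -0.001], [0.969, 0.247, -0.0], [0.0, -0.001, -1.0]]
force: [1.0, -1.2, -1.6]
opening: 0.542
grasp_force: 30.0
time_s: 31.7
position: [0.5685, -0.1716, 0.2589]
tcp_rot: [[-0.246, 0.969, -0.001], [0.969, 0.246, 0.0], [0.0, -0.001, -1.0]]
force: [0.4, 0.6, -1.4]
opening: 0.548
grasp_force: 30.0
time_s: 32.37
position: [0.5558, -0.3206, 0.259]
tcp_rot: [[-0.244, 0.97, -0.0], [0.97, 0.244, 0.0], [0.0, -0.0, -1.0]]
force: [-0.0, -0.4, -0.8]
opening: 0.551
grasp_force: 30.0
mark_can 0.58 [172.3 154.2] [0.5757 0.3182 0.008 ]
mark_flask 0.69 [219.9 145.1] [0.6013 0.2091 0.008 ]
mark_jar 0.9 [195.6 172.1] [0.5344 0.2611 0.008 ]
mark_can 0.74 [316.5 142.2] [0.5746 0.3176 0.008 ]
mark_flask 0.6 [340.5 159.9] [0.6117 0.2093 0.008 ]
mark_jar 0.68 [312.7 156.3] [0.5381 0.258  0.008 ]
saucer 0.58 [408.9 304.5] [ 0.5587 -0.3159  0.    ]
```

View pics/top3c.png

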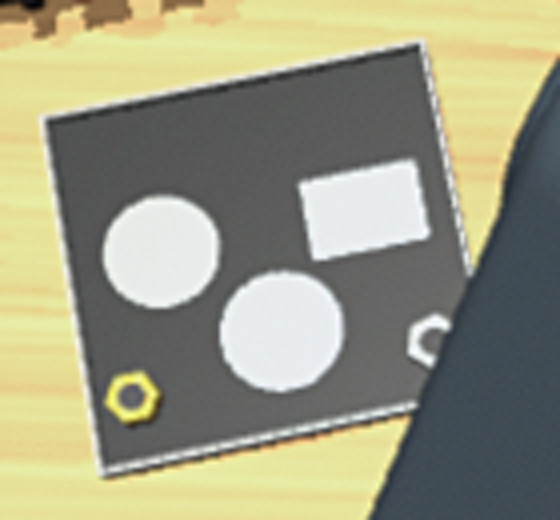

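The three outlines are now clear of occlusion, at crop (160,252), (365,210) and (282,331). I'll segment them for sub-pixel centres, and the saucer from the first picture.

Run:
```python
from h import *
np.set_printoptions(precision=4,suppress=True)
def blobs(f,cam,roi,thr,h):
    I=cv2.imread(f);r0,r1,c0,c1=roi;s=cv2.resize(I[r0:r1,c0:c1],None,fx=8,fy=8,interpolation=cv2.INTER_CUBIC)
    g=cv2.GaussianBlur(cv2.cvtColor(s,6),(0,0),4);m=(g>thr).astype(np.uint8)
    for k in cv2.findContours(m,0,1)[0]:
        A=cv2.contourArea(k)
        if 64*200<A<64*1500:
            p=(k[:,0]+.5)/8-.5+[c0,r0];w=np.array([onplane(cam,q,h) for q in p])[:,:2].astype(np.float32)
            if len(w)>5: print(cam,cv2.minAreaRect(w),"ell",cv2.fitEllipse(w)[:2])
blobs("pics/top3.png","top",(110,194,148,240),150,.008)
blobs("pics/side3.png","side",(115,185,285,370),140,.008)
I=cv2.imread("pics/top0.png")
s=I[140:205,405:480].astype(int);print(s[32,::6],s[32,5])
C=cloud("top",np.load("top0.npy"));m=(np.hypot(C[...,0]-.554,C[...,1]+.32)<.085)&(C[...,2]>.0045)&(C[...,2]<.015)
P=C[m][:,:2]
from scipy.optimize import least_squares
print(least_squares(lambda p:np.clip(np.abs(np.hypot(*(P-p).T)-.053),0,.01),[.555,-.319]).x,len(P))
# wood vs saucer in colour: saucer is grey (low sat)
for f,cam,(r0,r1,c0,c1) in [("pics/top0.png","top",(140,205,405,480)),("pics/side0.png","side",(270,340,370,445))]:
    I=cv2.imread(f)[r0:r1,c0:c1];hs=cv2.cvtColor(I,cv2.COLOR_BGR2HSV);m=(hs[...,1]<55).astype(np.uint8)
    k=max(cv2.findContours(m,0,1)[0],key=cv2.contourArea);w=np.array([onplane(cam,q+[c0,r0],.008) for q in cv2.convexHull(k)[:,0]])[:,:2].astype(np.float32)
    print(cam,cv2.fitEllipse(w),cv2.minEnclosingCircle(w))
```

```text
top ((0.5342488884925842, 0.2508920133113861), (0.07260021567344666, 0.07172255963087082), 4.324672698974609) ell ((0.5344125628471375, 0.2508980631828308), (0.07188614457845688, 0.07221932709217072))
top ((0.5796454548835754, 0.3242145776748657), (0.06782060861587524, 0.06758284568786621), 1.839866280555725) ell ((0.5797979235649109, 0.32407325506210327), (0.06768110394477844, 0.06800756603479385))
top ((0.6089903712272644, 0.2078242152929306), (0.05119398608803749, 0.07112488895654678), 14.126651763916016) ell ((0.6090108156204224, 0.2078840434551239), (0.057759929448366165, 0.08373811095952988))
side ((0.4423848092556, 0.20649851858615875), (0.06822903454303741, 0.15092605352401733), 14.331144332885742) ell ((0.45488646626472473, 0.20066291093826294), (0.06768840551376343, 0.13961967825889587))Traceback (most recent call last):
  File "<stdin>", line 12, in <module>
  File "<stdin>", line 9, in blobs
  File "h.py", line 8, in onplane
    c=cams.calibration(cam);K,R,t=map(np.array,(c["mtx"],c["R"],c["t"]))
ValueError: time passes only in moves, steps and waits
```

```bash
sed -i 's/^def world/import functools\n_cal=functools.lru_cache(cams.calibration)\ndef world/; s/c=cams.calibration(cam)/c=_cal(cam)/' h.py
python3 - <<'E'
from h import *
np.set_printoptions(precision=4,suppress=True)
for f,cam,(r0,r1,c0,c1) in [("pics/top0.png","top",(140,205,405,480)),("pics/side0.png","side",(275,340,375,445))]:
    I=cv2.GaussianBlur(cv2.imread(f),(0,0),.8)[r0:r1,c0:c1];hs=cv2.cvtColor(I,cv2.COLOR_BGR2HSV);t,m=cv2.threshold(hs[...,1],0,1,cv2.THRESH_BINARY_INV+cv2.THRESH_OTSU)
    k=max(cv2.findContours(m,0,1)[0],key=cv2.contourArea);w=np.array([onplane(cam,q+[c0,r0],.006) for q in cv2.convexHull(k)[:,0]])[:,:2].astype(np.float32)
    print(cam,t,cv2.fitEllipse(w),cv2.minEnclosingCircle(w))
E
```

```text
top 53.0 ((0.5542123317718506, -0.31802085041999817), (0.11346998810768127, 0.11481306701898575), 14.852398872375488) ((0.5539814829826355, -0.3183172941207886), 0.057767774909734726)
side 53.0 ((0.5548129081726074, -0.31858351826667786), (0.11212308704853058, 0.11444851011037827), 147.0223388671875) ((0.554658055305481, -0.31810861825942993), 0.057607971131801605)
```

```bash
python3 -m handwheel '[[-0.0015,0.0005,-0.015,0,0,0],[-0.0015,0.0005,-0.04,0,0,0],[-0.0015,0.0005,-0.07,0,0,0],[-0.0015,0.0005,-0.1,0,0,0],[-0.0015,0.0005,-0.13,0,0,0],[-0.0015,0.0005,-0.16,0,0,0],[-0.0015,0.0005,-0.185,0,0,0],[-0.0015,0.0005,-0.2,0,0,0]]'
python3 -m handwheel '[[0,0,-0.005,0,0,0],[0,0,-0.01,0,0,0],[0,0,-0.015,0,0,0],[0,0,-0.018,0,0,0],[0,0,-0.02,0,0,0],[0,0,-0.021,0,0,0],[0,0,-0.0215,0,0,0],[0,0,-0.0215,0,0,0]]'
python3 -m handwheel '[[0,0,0,0,0,0],[0,0,0,0,0,0],[0,0,0,0,0,0],[0,0,0,0,0,0],[0,0,0,0,0,0],[0,0,0,0,0,0],[0,0,0,0,0,0],[0,0,0,0,0,0]]'
```

```text
time_s: 33.53
position: [0.5537, -0.3173, 0.0565]
tcp_rot: [[-0.246, 0.969, -0.003], [0.969, 0.246, 0.003], [0.004, -0.003, -1.0]]
force: [0.2, 0.0, -1.3]
opening: 0.546
grasp_force: 30.0
time_s: 34.2
position: [0.5551, -0.3187, 0.0386]
tcp_rot: [[-0.246, 0.969, 0.001], [0.969, 0.246, -0.001], [-0.001, 0.001, -1.0]]
force: [0.3, 0.9, -1.5]
opening: 0.548
grasp_force: 30.0
time_s: 34.87
position: [0.5551, -0.3187, 0.0384]
tcp_rot: [[-0.246, 0.969, 0.0], [0.969, 0.246, -0.0], [-0.001, 0.0, -1.0]]
force: [0.4, 0.6, 4.4]
opening: 0.548
grasp_force: 30.0
```

```bash
python3 -m handwheel '[[0,0,0,0,0,0],[0,0,0,0,0,0],[0,0,0,0,0,0],[0,0,0,0,0,0],[0,0,0,0,0,0],[0,0,0,0,0,0],[0,0,0,0,0,0],[0,0,0,0,0,0]]' 1
python3 -m handwheel '[[0,0,0.01,0,0,0],[0,0,0.03,0,0,0],[0,0,0.06,0,0,0],[0,0,0.09,0,0,0],[0,0,0.125,0,0,0],[0,0,0.16,0,0,0],[0,0,0.195,0,0,0],[0,0,0.2215,0,0,0]]'
python3 -m handwheel '[[0,0.01,0,0,0,0],[0,0.032,0,0,0,0],[0,0.056,0,0,0,0],[0.001,0.08,0,0,0,0],[0.001,0.105,0,0,0,0],[0.001,0.13,0,0,0,0],[0.001,0.156,0,0,0,0],[0.001,0.182,0,0,0,0]]'
python3 -m handwheel '[[0,0.026,0,0,0,0],[0,0.052,0,0,0,0],[0,0.078,0,0,0,0],[0,0.104,0,0,0,0],[0.001,0.13,0,0,0,0],[0.001,0.155,0,0,0,0],[0.001,0.17,0,0,0,0],[0.001,0.174,0,0,0,0]]'
python3 - <<'E'
from h import *
np.set_printoptions(precision=4,suppress=True)
from meas import band
for c in("top","side"):
    I,D=cams.capture(c);cv2.imwrite(f"pics/{c}4.png",I);C=cloud(c,D)
    print(c,"tin",band(C,(.555,-.318),.04,.033,.05))
    for n,p,r,a,b in [("jar",(.579,-.131),.05,.105,.13),("flask",(.568,-.046),.04,.113,.14),("can",(.557,.038),.045,.113,.14)]: print(n,band(C,p,r,a,b))
s=bot.read_state();print(s["position"],s["time_s"])
I=cv2.imread("pics/side4.png");cv2.imwrite("pics/s4c.png",cv2.resize(I[70:350,240:480],None,fx=2,fy=2))
E
```

```text
time_s: 35.53
position: [0.5549, -0.3185, 0.038]
tcp_rot: [[-0.246, 0.969, -0.0], [0.969, 0.246, 0.0], [0.0, -0.0, -1.0]]
force: [0.8, 0.5, -0.4]
opening: 0.987
grasp_force: 0.0
time_s: 36.2
position: [0.5554, -0.3188, 0.2639]
tcp_rot: [[-0.246, 0.969, 0.003], [0.969, 0.246, -0.003], [-0.004, 0.003, -1.0]]
force: [0.3, -1.3, -0.2]
opening: 0.999
grasp_force: 0.0
time_s: 36.87
position: [0.5552, -0.1349, 0.2595]
tcp_rot: [[-0.246, 0.969, -0.001], [0.969, 0.246, 0.0], [0.001, -0.0, -1.0]]
force: [0.4, 0.6, 0.4]
opening: 1.004
grasp_force: 0.0
time_s: 37.53
position: [0.5558, 0.0403, 0.2596]
tcp_rot: [[-0.249, 0.968, -0.001], [0.968, 0.249, 0.001], [0.001, -0.001, -1.0]]
force: [0.6, -0.8, -0.2]
opening: 0.996
grasp_force: 0.0
top tin (349, np.float64(0.03878038398554442), 'rectcen', array([ 0.5518, -0.3169]), 'mean', array([ 0.5521, -0.3162]), 'size', array([0.0472, 0.0476]), 1.8010423183441162)
jar (552, np.float64(0.11280321794021486), 'rectcen', array([ 0.5775, -0.1298]), 'mean', array([ 0.5768, -0.1296]), 'size', array([0.0557, 0.0555]), 54.6735954284668)
flask (162, np.float64(0.1
[... 160 characters left out ...]
de tin (332, np.float64(0.04061973477215941), 'rectcen', array([ 0.552, -0.318]), 'mean', array([ 0.551 , -0.3201]), 'size', array([0.049 , 0.0471]), 75.30876922607422)
jar (364, np.float64(0.11484126797121112), 'rectcen', array([ 0.5761, -0.1326]), 'mean', array([ 0.5752, -0.1345]), 'size', array([0.0562, 0.0556]), 86.5837173461914)
flask (108, np.float64(0.12225836308371676), 'rectcen', array([ 0.5672, -0.0459]), 'mean', array([ 0.5658, -0.0478]), 'size', array([0.0302, 0.0287]), 80.23961639404297)
can (220, np.float64(0.12240234136214567), 'rectcen', array([0.5539, 0.0377]), 'mean', array([0.5528, 0.0349]), 'size', array([0.051 , 0.0454]), 66.22967529296875)
[0.5564 0.0383 0.2596] 37.6333
```

View pics/s4c.png

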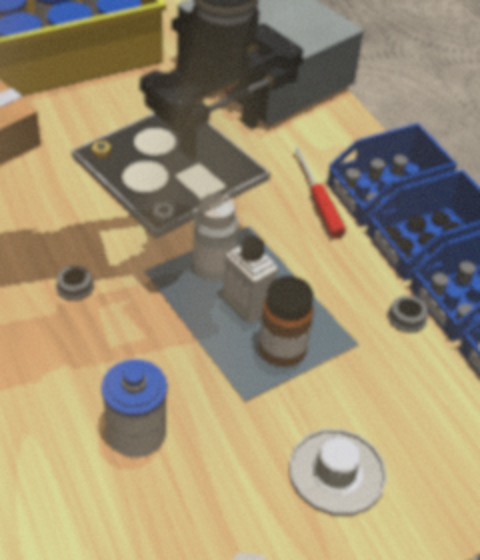

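The side view shows the tin centred in the saucer (crop 338,462) and all three containers upright on the mat at (215,240), (250,280) and (287,320). Next, the can goes back.

```bash
python3 -m handwheel '[[0,0,-0.02,0,0,0],[0,0,-0.045,0,0,0],[0,0,-0.07,0,0,0],[0,0,-0.095,0,0,0],[0,0,-0.12,0,0,0],[0,0,-0.145,0,0,0],[0,0,-0.165,0,0,0],[0,0,-0.173,0,0,0]]'
python3 -m handwheel '[[0,0,0,0,0,0],[0,0,0,0,0,0],[0,0,0,0,0,0],[0,0,0,0,0,0],[0,0,0,0,0,0],[0,0,0,0,0,0],[0,0,0,0,0,0],[0,0,0,0,0,0]]' -1
python3 -m handwheel '[[0,0,0,0,0,0],[0,0,0,0,0,0],[0,0,0,0,0,0],[0,0,0,0,0,0],[0,0,0,0,0,0],[0,0,0,0,0,0],[0,0,0,0,0,0],[0,0,0,0,0,0]]'
python3 -m handwheel '[[0,0,0.01,0,0,0],[0,0,0.03,0,0,0],[0,0,0.055,0,0,0],[0,0,0.08,0,0,0],[0,0,0.105,0,0,0],[0,0,0.13,0,0,0],[0,0,0.155,0,0,0],[0,0,0.173,0,0,0]]'
python3 -m handwheel '[[0.001,0.01,0,0,0,0],[0.002,0.027,0,0,0,0],[0.004,0.046,0,0,0,0],[0.006,0.066,0,0,0,0],[0.008,0.086,0,0,0,0],[0.009,0.106,0,0,0,0],[0.01,0.126,0,0,0,0],[0.011,0.146,0,0,0,0]]'
python3 -m handwheel '[[0.002,0.02,0,0,0,0],[0.003,0.04,0,0,0,0],[0.005,0.06,0,0,0,0],[0.006,0.08,0,0,0,0],[0.008,0.1,0,0,0,0],[0.01,0.12,0,0,0,0],[0.011,0.134,0,0,0,0],[0.012,0.14,0,0,0,0]]'
python3 -m handwheel '[[0,0,-0.01,0,0,0],[0,0,-0.035,0,0,0],[0,0,-0.06,0,0,0],[0,0,-0.085,0,0,0],[0,0,-0.11,0,0,0],[0,0,-0.135,0,0,0],[0,0,-0.15,0,0,0],[0,0,-0.158,0,0,0]]'
python3 -m handwheel '[[0,0,-0.003,0,0,0],[0,0,-0.006,0,0,0],[0,0,-0.009,0,0,0],[0,0,-0.01,0,0,0],[0,0,-0.01,0,0,0],[0,0,-0.01,0,0,0],[0,0,-0.01,0,0,0],[0,0,-0.01,0,0,0]]'
```

```text
time_s: 38.3
position: [0.5553, 0.0362, 0.0838]
tcp_rot: [[-0.245, 0.97, -0.005], [0.97, 0.245, 0.0], [0.001, -0.005, -1.0]]
force: [-0.7, -0.1, -0.7]
opening: 1.0
grasp_force: 0.0
time_s: 38.97
position: [0.5578, 0.0374, 0.0878]
tcp_rot: [[-0.246, 0.969, 0.003], [0.969, 0.246, -0.0], [-0.001, 0.002, -1.0]]
force: [0.4, -0.3, 5.6]
opening: 0.685
grasp_force: 30.0
time_s: 39.63
position: [0.5578, 0.0375, 0.0878]
tcp_rot: [[-0.246, 0.969, 0.002], [0.969, 0.246, -0.0], [-0.001, 0.002, -1.0]]
force: [0.1, 0.3, 6.3]
opening: 0.684
grasp_force: 30.0
time_s: 40.3
position: [0.5565, 0.0377, 0.2617]
tcp_rot: [[-0.246, 0.969, 0.001], [0.969, 0.246, -0.0], [-0.0, 0.001, -1.0]]
force: [0.5, 0.4, -2.4]
opening: 0.681
grasp_force: 30.0
time_s: 40.97
position: [0.5662, 0.1852, 0.2574]
tcp_rot: [[-0.247, 0.969, -0.004], [0.969, 0.247, -0.0], [0.001, -0.004, -1.0]]
force: [1.0, -0.3, -2.8]
opening: 0.688
grasp_force: 30.0
time_s: 41.63
position: [0.5784, 0.3259, 0.2576]
tcp_rot: [[-0.248, 0.969, -0.003], [0.969, 0.248, -0.0], [0.001, -0.003, -1.0]]
force: [0.3, 0.3, -2.5]
opening: 0.685
grasp_force: 30.0
time_s: 42.3
position: [0.5776, 0.3213, 0.0976]
tcp_rot: [[-0.245, 0.969, -0.007], [0.969, 0.245, -0.003], [-0.001, -0.007, -1.0]]
force: [-1.5, -0.3, -3.4]
opening: 0.683
grasp_force: 30.0
time_s: 42.97
position: [0.5808, 0.3236, 0.0928]
tcp_rot: [[-0.246, 0.969, 0.002], [0.969, 0.246, 0.0], [-0.0, 0.002, -1.0]]
force: [0.5, -0.5, 2.3]
opening: 0.683
grasp_force: 30.0
```

```bash
python3 -m handwheel '[[0,0,0,0,0,0],[0,0,0,0,0,0],[0,0,0,0,0,0],[0,0,0,0,0,0],[0,0,0,0,0,0],[0,0,0,0,0,0],[0,0,0,0,0,0],[0,0,0,0,0,0]]' 1
python3 -m handwheel '[[0,0,0.01,0,0,0],[0,0,0.03,0,0,0],[0,0,0.055,0,0,0],[0,0,0.085,0,0,0],[0,0,0.11,0,0,0],[0,0,0.135,0,0,0],[0,0,0.16,0,0,0],[0,0,0.168,0,0,0]]'
python3 -m handwheel '[[0,-0.01,0,0,0,0],[-0.001,-0.032,0,0,0,0],[-0.002,-0.057,0,0,0,0],[-0.003,-0.083,0,0,0,0],[-0.004,-0.109,0,0,0,0],[-0.005,-0.135,0,0,0,0],[-0.006,-0.162,0,0,0,0],[-0.006,-0.189,0,0,0,0]]'
python3 -m handwheel '[[-0.001,-0.027,0,0,0,0],[-0.002,-0.054,0,0,0,0],[-0.003,-0.081,0,0,0,0],[-0.004,-0.108,0,0,0,0],[-0.005,-0.135,0,0,0,0],[-0.0055,-0.16,0,0,0,0],[-0.0055,-0.175,0,0,0,0],[-0.0055,-0.1805,0,0,0,0]]'
python3 -m handwheel '[[0,0,-0.02,0,0,0],[0,0,-0.045,0,0,0],[0,0,-0.07,0,0,0],[0,0,-0.095,0,0,0],[0,0,-0.12,0,0,0],[0,0,-0.145,0,0,0],[0,0,-0.165,0,0,0],[0,0,-0.173,0,0,0]]'
python3 -m handwheel '[[0,0,0,0,0,0],[0,0,0,0,0,0],[0,0,0,0,0,0],[0,0,0,0,0,0],[0,0,0,0,0,0],[0,0,0,0,0,0],[0,0,0,0,0,0],[0,0,0,0,0,0]]' -1
python3 -m handwheel '[[0,0,0,0,0,0],[0,0,0,0,0,0],[0,0,0,0,0,0],[0,0,0,0,0,0],[0,0,0,0,0,0],[0,0,0,0,0,0],[0,0,0,0,0,0],[0,0,0,0,0,0]]'
```

```text
time_s: 43.63
position: [0.5798, 0.3235, 0.0914]
tcp_rot: [[-0.246, 0.969, -0.0], [0.969, 0.246, -0.0], [0.0, -0.0, -1.0]]
force: [-0.4, 0.5, 0.2]
opening: 0.994
grasp_force: 0.0
time_s: 44.3
position: [0.5818, 0.3243, 0.2651]
tcp_rot: [[-0.246, 0.969, 0.008], [0.969, 0.246, 0.003], [0.001, 0.009, -1.0]]
force: [0.1, -0.3, 0.4]
opening: 1.0
grasp_force: 0.0
time_s: 44.97
position: [0.572, 0.1326, 0.2575]
tcp_rot: [[-0.246, 0.969, -0.004], [0.969, 0.246, -0.001], [0.001, -0.004, -1.0]]
force: [-0.1, -0.4, 0.5]
opening: 1.004
grasp_force: 0.0
time_s: 45.63
position: [0.567, -0.0488, 0.2577]
tcp_rot: [[-0.243, 0.97, -0.004], [0.97, 0.243, -0.0], [0.001, -0.003, -1.0]]
force: [-1.5, -0.3, 0.0]
opening: 0.995
grasp_force: 0.0
time_s: 46.3
position: [0.5653, -0.0448, 0.0828]
tcp_rot: [[-0.247, 0.969, -0.008], [0.969, 0.247, 0.002], [0.004, -0.007, -1.0]]
force: [0.2, 1.1, 0.8]
opening: 0.996
grasp_force: 0.0
time_s: 46.97
position: [0.569, -0.0461, 0.0871]
tcp_rot: [[-0.246, 0.969, 0.002], [0.969, 0.246, -0.0], [-0.001, 0.002, -1.0]]
force: [0.8, -0.7, -1.4]
opening: 0.483
grasp_force: 30.3
time_s: 47.63
position: [0.569, -0.0461, 0.087]
tcp_rot: [[-0.246, 0.969, 0.001], [0.969, 0.246, -0.0], [-0.001, 0.001, -1.0]]
force: [0.5, 1.3, 5.8]
opening: 0.485
grasp_force: 29.8
```

Now the flask, to (0.609, 0.207): dx +0.041, dy +0.253.

```bash
python3 -m handwheel '[[0,0,0.01,0,0,0],[0,0,0.03,0,0,0],[0,0,0.055,0,0,0],[0,0,0.08,0,0,0],[0,0,0.105,0,0,0],[0,0,0.13,0,0,0],[0,0,0.155,0,0,0],[0,0,0.173,0,0,0]]'
python3 -m handwheel '[[0.002,0.01,0,0,0,0],[0.004,0.025,0,0,0,0],[0.007,0.043,0,0,0,0],[0.01,0.06,0,0,0,0],[0.013,0.078,0,0,0,0],[0.016,0.096,0,0,0,0],[0.018,0.114,0,0,0,0],[0.02,0.13,0,0,0,0]]'
python3 -m handwheel '[[0.003,0.018,0,0,0,0],[0.006,0.036,0,0,0,0],[0.009,0.054,0,0,0,0],[0.012,0.072,0,0,0,0],[0.015,0.09,0,0,0,0],[0.018,0.106,0,0,0,0],[0.02,0.118,0,0,0,0],[0.021,0.123,0,0,0,0]]'
python3 -m handwheel '[[0,0,-0.01,0,0,0],[0,0,-0.035,0,0,0],[0,0,-0.06,0,0,0],[0,0,-0.085,0,0,0],[0,0,-0.11,0,0,0],[0,0,-0.135,0,0,0],[0,0,-0.15,0,0,0],[0,0,-0.158,0,0,0]]'
python3 -m handwheel '[[0,0,-0.003,0,0,0],[0,0,-0.006,0,0,0],[0,0,-0.009,0,0,0],[0,0,-0.01,0,0,0],[0,0,-0.0105,0,0,0],[0,0,-0.0105,0,0,0],[0,0,-0.0105,0,0,0],[0,0,-0.0105,0,0,0]]'
```

```text
time_s: 48.3
position: [0.5678, -0.0459, 0.2614]
tcp_rot: [[-0.246, 0.969, -0.0], [0.969, 0.246, -0.0], [-0.0, -0.0, -1.0]]
force: [-0.1, -0.7, -1.2]
opening: 0.481
grasp_force: 29.8
time_s: 48.97
position: [0.5867, 0.086, 0.2573]
tcp_rot: [[-0.247, 0.969, -0.005], [0.969, 0.247, 0.001], [0.002, -0.005, -1.0]]
force: [-0.2, 0.1, -0.8]
opening: 0.478
grasp_force: 29.8
time_s: 49.63
position: [0.6082, 0.2092, 0.2577]
tcp_rot: [[-0.248, 0.969, -0.003], [0.969, 0.248, 0.0], [0.001, -0.003, -1.0]]
force: [1.2, -0.3, -0.8]
opening: 0.481
grasp_force: 29.8
time_s: 50.3
position: [0.6069, 0.2055, 0.0978]
tcp_rot: [[-0.245, 0.969, -0.007], [0.969, 0.245, -0.002], [0.0, -0.007, -1.0]]
force: [-1.3, -0.2, -1.3]
opening: 0.481
grasp_force: 29.8
time_s: 50.97
position: [0.61, 0.207, 0.0921]
tcp_rot: [[-0.246, 0.969, 0.002], [0.969, 0.246, 0.0], [-0.0, 0.002, -1.0]]
force: [-0.2, -0.7, 3.0]
opening: 0.479
grasp_force: 29.7
```

```bash
python3 -m handwheel '[[0,0,0,0,0,0],[0,0,0,0,0,0],[0,0,0,0,0,0],[0,0,0,0,0,0],[0,0,0,0,0,0],[0,0,0,0,0,0],[0,0,0,0,0,0],[0,0,0,0,0,0]]' 1
python3 -m handwheel '[[0,0,0.01,0,0,0],[0,0,0.03,0,0,0],[0,0,0.055,0,0,0],[0,0,0.085,0,0,0],[0,0,0.11,0,0,0],[0,0,0.135,0,0,0],[0,0,0.16,0,0,0],[0,0,0.1685,0,0,0]]'
python3 -m handwheel '[[-0.001,-0.01,0,0,0,0],[-0.003,-0.03,0,0,0,0],[-0.005,-0.052,0,0,0,0],[-0.007,-0.075,0,0,0,0],[-0.009,-0.1,0,0,0,0],[-0.011,-0.125,0,0,0,0],[-0.013,-0.15,0,0,0,0],[-0.015,-0.17,0,0,0,0]]'
python3 -m handwheel '[[-0.003,-0.027,0,0,0,0],[-0.006,-0.054,0,0,0,0],[-0.009,-0.081,0,0,0,0],[-0.011,-0.108,0,0,0,0],[-0.013,-0.135,0,0,0,0],[-0.015,-0.155,0,0,0,0],[-0.015,-0.165,0,0,0,0],[-0.015,-0.168,0,0,0,0]]'
python3 -m handwheel '[[0,0,-0.02,0,0,0],[0,0,-0.045,0,0,0],[0,0,-0.07,0,0,0],[0,0,-0.095,0,0,0],[0,0,-0.12,0,0,0],[0,0,-0.145,0,0,0],[0,0,-0.165,0,0,0],[0,0,-0.174,0,0,0]]'
python3 -m handwheel '[[0,0,0,0,0,0],[0,0,0,0,0,0],[0,0,0,0,0,0],[0,0,0,0,0,0],[0,0,0,0,0,0],[0,0,0,0,0,0],[0,0,0,0,0,0],[0,0,0,0,0,0]]' -1
python3 -m handwheel '[[0,0,0,0,0,0],[0,0,0,0,0,0],[0,0,0,0,0,0],[0,0,0,0,0,0],[0,0,0,0,0,0],[0,0,0,0,0,0],[0,0,0,0,0,0],[0,0,0,0,0,0]]'
```

```text
time_s: 51.63
position: [0.6094, 0.207, 0.091]
tcp_rot: [[-0.246, 0.969, -0.0], [0.969, 0.246, 0.0], [0.0, -0.0, -1.0]]
force: [0.1, -0.1, 0.0]
opening: 0.967
grasp_force: 0.0
time_s: 52.3
position: [0.6113, 0.2074, 0.2648]
tcp_rot: [[-0.246, 0.969, 0.008], [0.969, 0.246, 0.001], [-0.001, 0.008, -1.0]]
force: [0.6, -0.1, 1.1]
opening: 0.999
grasp_force: 0.0
time_s: 52.97
position: [0.5927, 0.0346, 0.2575]
tcp_rot: [[-0.245, 0.969, -0.004], [0.969, 0.245, -0.0], [0.001, -0.004, -1.0]]
force: [0.7, 0.8, -0.3]
opening: 1.004
grasp_force: 0.0
time_s: 53.63
position: [0.5783, -0.1329, 0.258]
tcp_rot: [[-0.243, 0.97, -0.003], [0.97, 0.243, 0.001], [0.001, -0.002, -1.0]]
force: [-0.1, 0.6, -0.1]
opening: 1.001
grasp_force: 0.0
time_s: 54.3
position: [0.5771, -0.1289, 0.0822]
tcp_rot: [[-0.247, 0.969, -0.006], [0.969, 0.247, 0.003], [0.004, -0.005, -1.0]]
force: [-0.0, 0.7, 0.4]
opening: 0.997
grasp_force: 0.0
time_s: 54.97
position: [0.5801, -0.1313, 0.087]
tcp_rot: [[-0.246, 0.969, 0.002], [0.969, 0.246, -0.001], [-0.001, 0.002, -1.0]]
force: [-2.0, 0.7, 6.3]
opening: 0.726
grasp_force: 30.0
time_s: 55.63
position: [0.5801, -0.1313, 0.087]
tcp_rot: [[-0.246, 0.969, 0.002], [0.969, 0.246, -0.001], [-0.001, 0.002, -1.0]]
force: [-1.0, -0.1, 6.6]
opening: 0.734
grasp_force: 30.0
```

```bash
python3 -m handwheel '[[0,0,0.01,0,0,0],[0,0,0.03,0,0,0],[0,0,0.055,0,0,0],[0,0,0.08,0,0,0],[0,0,0.105,0,0,0],[0,0,0.13,0,0,0],[0,0,0.155,0,0,0],[0,0,0.174,0,0,0]]'
python3 -m handwheel '[[-0.002,0.01,0,0,0,0],[-0.004,0.032,0,0,0,0],[-0.007,0.057,0,0,0,0],[-0.01,0.083,0,0,0,0],[-0.013,0.11,0,0,0,0],[-0.016,0.137,0,0,0,0],[-0.02,0.164,0,0,0,0],[-0.023,0.191,0,0,0,0]]'
python3 -m handwheel '[[-0.003,0.027,0,0,0,0],[-0.006,0.054,0,0,0,0],[-0.01,0.081,0,0,0,0],[-0.013,0.108,0,0,0,0],[-0.017,0.135,0,0,0,0],[-0.02,0.16,0,0,0,0],[-0.021,0.18,0,0,0,0],[-0.0215,0.191,0,0,0,0]]'
python3 -m handwheel '[[0,0,-0.01,0,0,0],[0,0,-0.035,0,0,0],[0,0,-0.06,0,0,0],[0,0,-0.085,0,0,0],[0,0,-0.11,0,0,0],[0,0,-0.135,0,0,0],[0,0,-0.15,0,0,0],[0,0,-0.158,0,0,0]]'
python3 -m handwheel '[[0,0,-0.003,0,0,0],[0,0,-0.006,0,0,0],[0,0,-0.009,0,0,0],[0,0,-0.01,0,0,0],[0,0,-0.011,0,0,0],[0,0,-0.011,0,0,0],[0,0,-0.011,0,0,0],[0,0,-0.011,0,0,0]]'
```

```text
time_s: 56.3
position: [0.5793, -0.1309, 0.2618]
tcp_rot: [[-0.246, 0.969, 0.001], [0.969, 0.246, -0.0], [-0.001, 0.001, -1.0]]
force: [0.4, -0.4, -1.9]
opening: 0.727
grasp_force: 30.0
time_s: 56.97
position: [0.5541, 0.0621, 0.2578]
tcp_rot: [[-0.246, 0.969, -0.004], [0.969, 0.246, 0.001], [0.002, -0.004, -1.0]]
force: [0.9, -0.1, -3.0]
opening: 0.73
grasp_force: 30.0
time_s: 57.63
position: [0.5325, 0.2536, 0.2578]
tcp_rot: [[-0.248, 0.969, -0.004], [0.969, 0.248, 0.0], [0.001, -0.004, -1.0]]
force: [-0.5, 0.3, -2.9]
opening: 0.728
grasp_force: 30.0
time_s: 58.3
position: [0.5326, 0.249, 0.0979]
tcp_rot: [[-0.245, 0.969, -0.007], [0.969, 0.245, -0.002], [-0.001, -0.007, -1.0]]
force: [-1.0, -0.7, -3.3]
opening: 0.731
grasp_force: 30.0
time_s: 58.97
position: [0.5354, 0.2511, 0.092]
tcp_rot: [[-0.247, 0.969, 0.002], [0.969, 0.247, 0.0], [-0.0, 0.002, -1.0]]
force: [-1.7, -1.3, 6.2]
opening: 0.728
grasp_force: 30.0
```

Release, rise, and move off toward the mat to look.

```bash
python3 -m handwheel '[[0,0,0,0,0,0],[0,0,0,0,0,0],[0,0,0,0,0,0],[0,0,0,0,0,0],[0,0,0,0,0,0],[0,0,0,0,0,0],[0,0,0,0,0,0],[0,0,0,0,0,0]]' 1
python3 -m handwheel '[[0,0,0.01,0,0,0],[0,0,0.03,0,0,0],[0,0,0.055,0,0,0],[0,0,0.085,0,0,0],[0,0,0.11,0,0,0],[0,0,0.135,0,0,0],[0,0,0.16,0,0,0],[0,0,0.169,0,0,0]]'
python3 -m handwheel '[[0,-0.01,0,0,0,0],[0,-0.032,0,0,0,0],[0,-0.06,0,0,0,0],[0,-0.09,0,0,0,0],[0,-0.12,0,0,0,0],[0,-0.15,0,0,0,0],[0,-0.18,0,0,0,0],[0,-0.2,0,0,0,0]]'
python3 -m handwheel '[[0,-0.025,0,0,0,0],[0,-0.05,0,0,0,0],[0,-0.08,0,0,0,0],[0,-0.11,0,0,0,0],[0,-0.14,0,0,0,0],[0,-0.16,0,0,0,0],[0,-0.17,0,0,0,0],[0,-0.17,0,0,0,0]]'
python3 - <<'E'
from h import *
np.set_printoptions(precision=4,suppress=True)
from meas import band
for c in("top","side"):
    I,D=cams.capture(c);cv2.imwrite(f"pics/{c}5.png",I);C=cloud(c,D)
    for n,p,r,a,b in [("can",(.578,.323),.045,.117,.14),("flask",(.608,.208),.04,.117,.14),("jar",(.534,.251),.045,.11,.13),("tin",(.555,-.318),.04,.033,.05)]: print(c,n,band(C,p,r,a,b))
I=cv2.imread("pics/top5.png");cv2.imwrite("pics/t5c.png",cv2.resize(I[90:220,130:270],None,fx=4,fy=4,interpolation=2))
E
```

```text
time_s: 59.63
position: [0.5349, 0.251, 0.0904]
tcp_rot: [[-0.246, 0.969, -0.0], [0.969, 0.246, -0.0], [0.0, -0.0, -1.0]]
force: [0.9, -0.6, -0.2]
opening: 0.998
grasp_force: 0.0
time_s: 60.3
position: [0.5366, 0.2516, 0.2643]
tcp_rot: [[-0.246, 0.969, 0.008], [0.969, 0.246, 0.002], [0.0, 0.008, -1.0]]
force: [0.6, 0.8, 1.0]
opening: 1.001
grasp_force: 0.0
time_s: 60.97
position: [0.5334, 0.048, 0.2577]
tcp_rot: [[-0.245, 0.97, -0.004], [0.97, 0.245, -0.001], [0.0, -0.004, -1.0]]
force: [-0.2, 0.0, -0.1]
opening: 0.998
grasp_force: 0.0
time_s: 61.63
position: [0.534, -0.1211, 0.2581]
tcp_rot: [[-0.243, 0.97, -0.002], [0.97, 0.243, 0.001], [0.001, -0.002, -1.0]]
force: [0.6, 0.6, -0.2]
opening: 1.002
grasp_force: 0.0
top can (266, np.float64(0.12573204950943995), 'rectcen', array([0.5879, 0.3219]), 'mean', array([0.5857, 0.3213]), 'size', array([0.0499, 0.0286]), 66.9192123413086)
top flask (170, np.float64(0.12555191672085364), 'rectcen', array([0.6089, 0.2089]), 'mean', array([0.6083, 0.2084]), 'size', array([0.0293, 0.028 ]), 47.144283294677734)
top jar (193, np.float64(0.118138423
[... 284 characters left out ...]
 46.10647201538086)
side can (158, np.float64(0.12691659492569038), 'rectcen', array([0.5763, 0.3221]), 'mean', array([0.5754, 0.3189]), 'size', array([0.05  , 0.0464]), 84.08464050292969)
side flask (79, np.float64(0.12687795939016877), 'rectcen', array([0.6079, 0.2062]), 'mean', array([0.6063, 0.204 ]), 'size', array([0.0298, 0.0274]), 47.50963592529297)
side jar (231, np.float64(0.11935249295374492), 'rectcen', array([0.532 , 0.2503]), 'mean', array([0.5307, 0.2459]), 'size', array([0.0611, 0.0532]), 68.4225082397461)
side tin (333, np.float64(0.04086232700618428), 'rectcen', array([ 0.5526, -0.3188]), 'mean', array([ 0.5511, -0.32  ]), 'size', array([0.0492, 0.0472]), 42.645286560058594)
```

View pics/t5c.png

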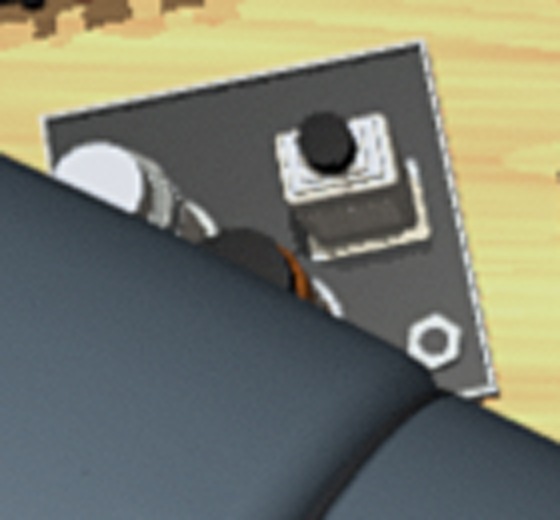

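The bottle stands square on its outline (crop 360,180). The can (100,175) and jar (250,260) are partly hidden by the arm. Side-view depth puts both within about 1 mm of where they stood at the start, and the tin is centred. The robot is clear of everything, so I'm handing in.

```bash
python3 -c "
from rig import bot
print(bot.hand_in())"
```

```text
the job is handed in; nothing more can be done
None
```

The job is handed in: by the last camera check the tin stands in the saucer about 3 mm from its centre, all three containers are back upright on their outlines to within a few millimetres, nothing fell, and no move went near the white sensor (not re-measured); the hand-in returned no verdict.

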